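# Set the hydraulic console's lever to float

## Task

The bench hydraulic unit has to be put into float. Swing the small black tab aside, lift the cover plate out of its sloping frame by its blue ridge and lay it flat in the white tray with the ridge up, without dropping it; then push the red-knobbed lever up the slope, past its stiff detent, until it stays in the float notch by the green mark. Leave the spanner, pen, syringe and timer where they are.

Things in the scene. Friction and masses are not known exactly. Their poses are not given: they have to be found in the camera images.
- console: Fixed grey wedge-shaped hydraulic unit, 175 (x) x 230 (y) x 142 mm high. Origin: centre of the underside; x from low front to high back, y left, z up. Its face rises at 35 deg along u = (0.819, 0, 0.574); v = y; outward normal n = (-0.574, 0, 0.819) in its axes. Face point u=v=n=0 is at (0, 0, 85) mm; the face spans u -104 to +100. Green mark by the slot = float; yellow = working.
- frame_seat (a point): Middle of the dark steel frame (rails 8 mm high) on the console's face, under the middle of the seated cover plate: u = 27.5, v = 0, n = 0 mm.
- plate: Loose aluminium cover plate 100 (x) x 140 (y) x 6 mm, 220 g, its blue grip ridge 10 mm thick (x), 96 long (y), up to z = 41, at x = +18 mm. Origin: centre of underside, z out of the top. Seated, x points up the slope; 2 to 3 mm play; it blocks the lever and lifts out along its own z, 9 mm frees it. Tilt the tool with the slope to grip it: one finger above, one below the ridge.
- plate_ridge (a point): Point to grip on the plate's blue ridge: in the middle of its length, 28 mm above the plate's underside, 18 mm up the slope from the plate's middle.
- tab (a joint): Black swing tab, 46 x 11 x 4 mm, just above the plate's left margin, turning about the face's normal on a pin on the frame's left rail. 0 = points right, over the plate; positive = swung up the slope; at 1.57 it points up the slope along the rail, clear of the plate. Limits -0.05 and 2.0; clear above 1.35. It stays where it is left; about 1.2 N at its lug moves it.
- tab_lug (a point): Middle of the tab's upright orange lug, 12 to 15 mm thick, standing 12 to 38 mm above the console's face, 31 mm from the pin.
- tab_pivot (a point): The tab's pin, on the frame's left rail, 8 mm above the face: u = -5, v = 84 mm.
- lever (a joint): Lever angle, rad, about a pivot parallel to v. 0 = square to the face; positive = leaning up the slope. Below about 0.15 it moves lightly (2 N at the knob) and stays where left; from 0.16 to 0.36 a stiff detent resists (9 to 10 N at the knob); past 0.36 it springs on by itself into the float notch, to the stop at 0.50, and stays. Lower limit -0.42.
- lever_knob (a point): Middle of the lever's red knob (29 mm in diameter, 31 mm long, on a steel stem 12 mm thick), 112 mm from the pivot.
- lever_pivot (a point): The lever's pivot point, inside the console (u = -35, v = 0, n = -45 mm).
- tray: Fixed white open tray with a dark floor, outside 170 (x) x 215 (y) x 18 mm high, walls 5 mm. Origin: centre of its underside.
- tray_in (a point): Centre of the tray's inner floor, 5 mm above the worktop.
- spanner: Loose steel spanner, 132 x 22 x 5 mm, lying before the console; leave it alone.
- pen: Loose red and white pen, 135 x 17 mm, behind the console; leave it alone.
- syringe: Loose plastic syringe, 110 x 26 mm, behind the console; leave it alone.
- timer: Loose beige desk timer, 112 x 104 x 45 mm, left of the tray; leave it alone.
- splash_shield: Fixed clear upright splash shield, 296 mm wide (y), 322 mm high and 4 mm thick, standing behind the tray; hard to see, go round its front. Origin: middle of its foot.

How it is judged (in metres and radians):
On the way, in this order (a step that is already met when the one before it is completed fails the run):
1. the tab is swung clear of the plate (joint above 1.3) (value of joint tab above 1.3 rad), for 0.2 s.
2. the cover plate lies flat in the tray, ridge up, let go (z of plate in the frame of tray below 0.012 m and angle between plate's own z axis and vertical below 0.12 rad and horizontal distance between plate and tray_in below 0.06 m and linear speed of plate below 0.03 m/s and contact force between the fingers and plate below 0.1 N), for 0.2 s.
3. the lever is in its float notch (joint above 0.44) (value of joint lever above 0.44 rad), for 0.2 s.
At the end, for the whole second after the job is handed in: The lever rests in the float notch (joint above 0.44 rad), the tab is still swung aside (joint above 1.3 rad), and the cover plate lies at rest flat on the tray's floor, ridge up (tilt under 0.12 rad, origin within 60 mm of the tray's centre and under 12 mm above the tray's underside) (value of joint lever above 0.44 rad and value of joint tab above 1.3 rad and z of plate in the frame of tray below 0.012 m and angle between plate's own z axis and vertical below 0.12 rad and horizontal distance between plate and tray_in below 0.06 m and linear speed of plate below 0.03 m/s); the robot touches nothing.
It fails at once if the cover plate is dropped (falls free at more than 0.7 m/s) (contact force between the fingers and plate below 0.05 N and linear speed of plate above 0.7 m/s).
It fails at once if the spanner, pen, syringe or timer is shifted by more than 40 mm (distance of any of spanner, pen, syringe, timer from where it was at the start of the episode above 0.04 m).
It also fails if it takes over 67 s, if anything falls off the work surface, if the arm or the gripper's body presses on something with over 40 N, if the wrist force passes 120 N, or if a joint passes its speed limit or range.

## Robot

A 6-joint arm with a two-finger parallel gripper is mounted at the origin on a cart in front of the work surface, level with it; the furniture and walls round the work are solid. World frame = base frame: x ahead of the robot, y to its left, z up, the work surface at z = 0. Lengths are in mm, angles in degrees, forces in N, time in s.
With the tool pointing down it reaches from about 300 to 850 mm from the base axis. Payload 4.2 kg.
Tool frame: the origin (TCP) lies midway between the tips of the shut fingers; the grasp point (between the pads) lies 19 mm behind it (env.grasp_offset is the distance from the TCP to the grasp point, in mm); z points along the fingers, y is the line along which they close (so a half turn about z gives the same grasp; the last joint's range is limited). The gripper opens to 91 mm and grips with 3 to 60 N. Pads are 32 mm wide; open, the fingers measure 118 mm over their backs; the gripper's body (76 mm by 178 mm) begins 60 mm behind the grasp point.
Start: joints at [-69.901, 18.312, 89.639, -0, 72.044, -1.146], TCP at [208.362, -535.937, 213.976] pointing down, gripper open.
Joint ranges: [-177.97, 177.97], [-48.28, 115.42], [12.27, 149.76], [-77.06, 257.06], [2.81, 150.46], [-146.56, 146.56]. Speed limits (degrees/s): [147.25, 147.25, 180, 180, 180, 180].

## Interface

Orientations are given as [roll, pitch, yaw] about the fixed x, y, z axes, in that order (R = Rz(yaw) Ry(pitch) Rx(roll)).
In Python, from workcell import env, optics gives the robot as it stands. The module is installed in compiled form; this text tells all that it offers.
- The arm moves only by the tool send_rows, never from a script. Its argument "targets" is a list that holds one entry, the list of rows, each a list of 7 numbers: the turn, a rotation vector about the world's x, y, z scaled (see below), then the shift along the world's x, y, z scaled (see below), then the closure, from -1 (fully open) to 1 (shut). In form: [[[rx, ry, rz, x, y, z, gripper], ...]]. A call has 1 to 12 rows; each row shifts and turns the commanded pose from where the row before left it; what a row does not reach is not made up. The controller multiplies each number of a shift by 0.2 m and each number of a turn by pi/2 rad. A row lasts 1/10 s, in which the tool goes at most 50 mm and 8.59 degrees, less where a joint would pass 70% of its speed; a pose out of reach is approached as far as the arm can. A call with a number of a shift or a turn outside -1 to 1 is refused whole. A call with a gripper value outside its range is refused whole. The fingers move at their own pace and stop on an object; "grip_force" is the grip in N (left out, the last holds). Time passes only in rows, so rows that do not move let the fingers close. It gives the time, the measured TCP pose, the force, the opening and the grip force at its end, in the units of the state.
- env.state(): the state, without advancing time (a new reading comes with each control period).
- optics.grab_frame(name): name is "side" or "top" or "wrist"; returns (picture, depth): 420x560x3 uint8, red, green, blue; 420x560 float32, mm along the optical axis (not along the pixel's ray), 0 where there is no reading.
- optics.camera_info(name): a dict with "camera_matrix" (3x3 intrinsics, pixels), "R" (3x3) and "t" (3): a world point X has camera coordinates R X + t; the wrist camera has in their place "mount" (4x4, takes a point from camera to tool coordinates, whose origin is the TCP and whose axes are the flange's). Camera axes: x right, y down, z forward; pixel columns grow to the right and rows downward; lengths in mm; the calibration is good to about 2 mm. A picture is of the moment at which its call begins: read the wrist's pose just before it. camera_info takes no time and is no camera call.
- env.job_done(): hands the job in; it is judged then, once.
Trained networks look in the newest picture that a camera, given by its name, has taken for a name from the list of things; names that differ only in an ending like _2 or _b are one class to them, and where a whole thing is asked for, a point or a joint stands for the part that bears it (a point fixed in the world has none). Each returns a list of dicts, best first, with "conf" (0 to 1); they miss things now and then, are a little off and sometimes report something else, mostly with a low value. They report only what shows in the picture. A call takes as long as a camera call.
- optics.silhouettes(camera, name): "mask" (420x560 bool, what is visible of it) and "at" ([column, row] in pixels, amid what is visible of it).
- optics.place_of(camera, name): "at" ([column, row] in pixels: a listed point, or the origin of a listed thing).
The state is a dict: "time_s": time; "qpos": joint angles; "qvel": joint speeds; "effort": joint torques, N m; "ee_pos": TCP position; "ee_rot": TCP orientation; "force": force on the tool from outside, world axes, zero at the start; "torque": the same for the moment, N m; "gripper_width": finger opening in mm; "gripper_force": force on a finger pad.
Only numpy, scipy, OpenCV 4.12 (cv2) and the standard library are available. Lean on these libraries where they do the work, as an engineer would, in place of code of your own. Each camera call takes 0.05 s, during which the arm holds its last target. There are 200 camera calls.

## Working session

There is one attempt and no reset: what is moved stays moved. The work goes in short steps, Python scripts to look and compute and a tool call to move; the robot and the scene stay as the last step left them, time stands still between calls to the robot, and variables do not carry over. Pictures are saved under pics/ and viewed, at most 10 in all, crops included, and the job is handed in when it is done.

Besides the shell and the picture viewer there is one more tool, called after ">>>" by a JSON object that holds its "fn" and its "kwargs", one argument or row to a line. send_rows: Moves the arm, as the interface text tells. Its arguments: {"type":"object","properties":{"targets":{"type":"array"},"grip_force":{"type":"number"}},"required":["targets"]}

```bash
mkdir -p pics
cat > h.py <<'E'
import numpy as np, cv2
from workcell import env, optics
from scipy.spatial.transform import Rotation as Ro
def cam(n):
    c=optics.camera_info(n); K=np.array(c["camera_matrix"])
    if n=="wrist":
        s=env.state(); T=np.eye(4); T[:3,:3]=Ro.from_euler('xyz',s["ee_rot"],degrees=True).as_matrix(); T[:3,3]=s["ee_pos"]
        M=T@np.array(c["mount"]); return K,M[:3,:3].T,-M[:3,:3].T@M[:3,3]
    return K,np.array(c["R"]),np.array(c["t"])
def world(C,d,u,v):
    K,R,t=C; return R.T@(d*np.linalg.solve(K,[u,v,1.])-t)
def cloud(C,D,m):
    K,R,t=C; v,u=np.nonzero(m&(D>0)); P=np.linalg.solve(K,np.stack([u,v,np.ones_like(u)]).astype(float))*D[v,u]
    return (P-t[:,None]).T@R
E
python3 - <<'E'
from h import *
np.set_printoptions(precision=1,suppress=True)
ims=[]
print(env.state())
for n in ("top","side"):
    C=cam(n); I,D=optics.grab_frame(n); np.savez(f"{n}.npz",I=I,D=D)
    cv2.imwrite(f"pics/{n}.png",I[...,::-1])
    for o in ("console","plate","plate_ridge","tab_lug","tab_pivot","lever_knob","tray","tray_in","timer","splash_shield"):
        r=optics.place_of(n,o)[:1]
        for q in r:
            u,v=q["at"]; ui,vi=int(round(u)),int(round(v))
            if 0<=ui<560 and 0<=vi<420: print(n,o,round(q["conf"],2),np.array(q["at"]),world(C,D[vi,ui],u,v))
E
```

```text
{'time_s': 0.0, 'qpos': array([-69.9,  18.4,  89.7,  -0. ,  72. ,  -1.1]), 'qvel': array([-0. , -0.1,  0. , -0.1, -0. , -0. ]), 'effort': array([ -0. , -41.2, -23.2,   0.1,   0. ,  -0. ]), 'ee_pos': array([ 208.2, -535.4,  213.1]), 'ee_rot': array([-179.9,    0. ,   21.2]), 'force': array([-0. , -0.9,  0.5]), 'torque': array([ 0., -0., -0.]), 'gripper_force': 0.0, 'gripper_width': 91.14577876952316}
top console 0.7 [362.6 204.8] [ 588.5 -188.4   90.2]
top plate 0.91 [368.3 192.3] [ 617.1 -194.9  128.3]
top plate_ridge 0.98 [372.3 193.8] [ 612.3 -201.9  141.5]
top tab_lug 0.66 [350.  212.5] [ 566.7 -150.7  122.5]
top tab_pivot 0.74 [334.  209.9] [ 574.2 -114.5   94.8]
top lever_knob 0.7 [375.8 234.2] [ 513.7 -215.8  119.2]
top tray 0.74 [227.7 247.6] [472.6 162.6   5.7]
top tray_in 0.74 [224.  249.4] [467.9 171.7  13.4]
top timer 0.95 [156.8 275.1] [398.1 347.6  26.6]
top splash_shield 0.31 [337.5 211.8] [ 569.2 -122.9   99.3]
side console 0.61 [300.3 214.2] [557.9 -94.6  63.1]
side plate 0.67 [299.1 184.5] [ 610.  -222.1   99.7]
side plate_ridge 0.72 [298.  214.4] [566.4 -96.8  59.4]
side tab_lug 0.51 [302.  188.5] [ 596.9 -215.3   90.1]
side tab_pivot 0.88 [296.3 199.6] [ 582.6 -123.6   95.8]
side lever_knob 0.5 [328.7 189.2] [ 502.6 -210.3  106.9]
side tray 0.66 [298.5 283.7] [468.8 157.    8.2]
side tray_in 0.94 [295.8 286.1] [474.1 162.7   3. ]
side timer 0.85 [294.1 344.7] [400.8 364.6  27.7]
```

View pics/top.png

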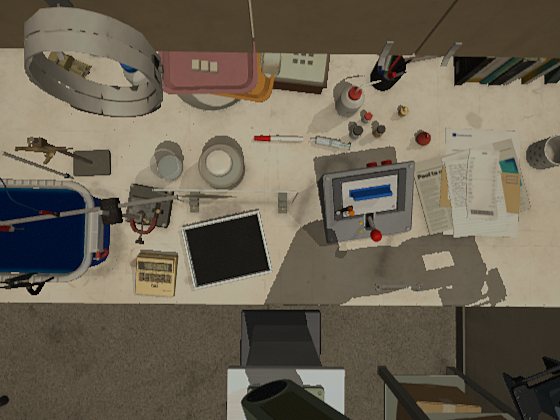

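View pics/side.png

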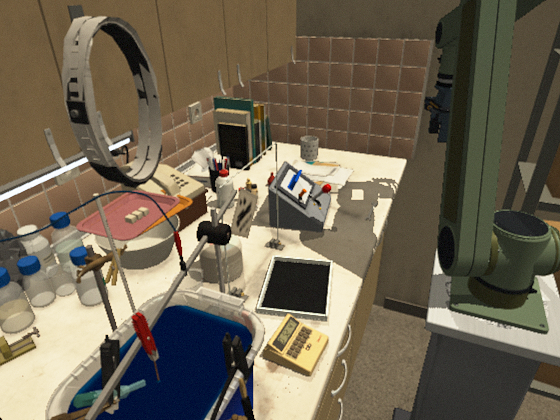

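The top view shows the console at about (368,205) with the blue ridge at (372,193) and the red knob at (376,236). The dark tray is at (227,248), and the shield's clamps are at (195,200) and (283,200). Next I'll measure the yaws and positions from the depth data.

```bash
cat > m.py <<'E'
from h import *
np.set_printoptions(precision=1,suppress=True)
z=np.load("top.npz"); I=z["I"];D=z["D"];C=cam("top")
optics.grab_frame("top")
h=cv2.cvtColor(I,cv2.COLOR_RGB2HSV)
w=np.zeros(D.shape,bool); w[155:250,310:420]=1
blue=w&(h[...,0]>95)&(h[...,0]<130)&(h[...,1]>150)&(h[...,2]>80)
P=cloud(C,D,blue); print("blue",len(P),P.mean(0),P.min(0),P.max(0))
def rect(P,l):
    r=cv2.minAreaRect(P[:,:2].astype(np.float32)); print(l,"rect",r); return r
rect(P[P[:,2]>np.percentile(P[:,2],40)],"ridge")
# face plane: console mask
for nm in ("console","plate","tray","spanner"):
    s=optics.silhouettes("top",nm)
    if not s: print(nm,"none"); continue
    Q=cloud(C,D,s[0]["mask"]); print(nm,s[0]["conf"],len(Q),Q.min(0),Q.max(0)); rect(Q,nm)
    if nm in("console","plate"):
        best=None;rng=np.random.default_rng(0)
        for _ in range(400):
            a=Q[rng.choice(len(Q),3,False)]; n=np.cross(a[1]-a[0],a[2]-a[0]); 
            if np.linalg.norm(n)<100: continue
            n/=np.linalg.norm(n); k=abs((Q-a[0])@n)<2
            if best is None or k.sum()>best.sum(): best=k
        B=Q[best]; c=B.mean(0); n=np.linalg.svd(B-c)[2][2]; n*=np.sign(n[2]); print(" plane",len(B),c,n.round(3),"tilt",np.degrees(np.arccos(n[2])),"yaw",np.degrees(np.arctan2(-n[1],-n[0])))
for o in ("tab_lug","lever_knob"):
    s=optics.silhouettes("top",o)
    if s: Q=cloud(C,D,s[0]["mask"]);print(o,s[0]["conf"],len(Q),np.median(Q,0),Q.min(0),Q.max(0))
red=w&((h[...,0]<6)|(h[...,0]>174))&(h[...,1]>150); red[:220]=0
Q=cloud(C,D,red);print("red",len(Q),np.median(Q,0),Q.min(0),Q.max(0))
E
python3 m.py
python3 - <<'E'
import cv2
I=cv2.imread('pics/top.png');cv2.imwrite('pics/crop.png',cv2.resize(I[145:255,305:425],None,fx=5,fy=5,interpolation=cv2.INTER_CUBIC))
E
```

```text
blue 215 [ 616.  -200.4  134.6] [ 596.3 -248.8  112.9] [ 636.7 -150.   149.4]
ridge rect ((616.306640625, -201.71652221679688), (26.66522979736328, 95.39337921142578), 8.707284927368164)
console 0.69 4766 [ 488.5 -330.3   -1.3] [712.  -77.9 149.6]
console rect ((596.59326171875, -204.0290069580078), (203.2906951904297, 232.2227020263672), 9.653321266174316)
 plane 2095 [ 579.7 -206.1   78.1] [-0.6 -0.1  0.8] tilt 34.87038798886436 yaw 9.68170366836965
plate 0.98 1742 [ 559.6 -274.4   73.9] [ 658.2 -128.2  149.4]
plate rect ((609.9345703125, -201.70175170898438), (83.3697509765625, 140.0548858642578), 8.851107597351074)
 plane 974 [ 610.1 -202.2  107.1] [-0.6 -0.1  0.8] tilt 35.42575836145683 yaw 9.393192959677581
tray none
spanner 0.64 195 [ 360.5 -366.5   -3.7] [ 379.8 -244.4   12.1]
spanner rect ((369.6189270019531, -305.4610595703125), (19.33547592163086, 122.01770782470703), 0.5975759029388428)
lever_knob 0.46 183 [ 516.6 -213.9  110.5] [ 492.5 -247.1   -2.4] [ 558.4 -203.6  125.9]
red 101 [ 511.6 -216.6  116.3] [ 496.7 -230.6  103.7] [ 524.3 -205.1  125.9]
```

View pics/crop.png

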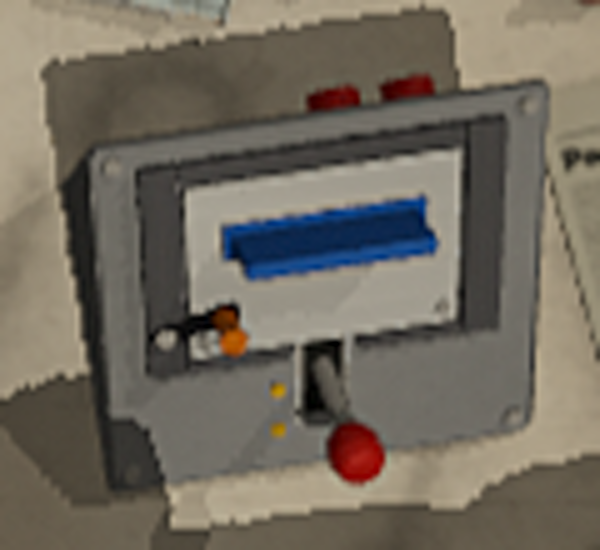

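```bash
cat >> h.py <<'E'
import sys
YAW,CX,CY,DZ=9.3,591.2,-205.1,0.
RZ=Ro.from_euler('z',YAW,degrees=True).as_matrix()
U=RZ@[.8192,0,.5736]; V=RZ@[0,1.,0]; N=RZ@[-.5736,0,.8192]
def fp(u,v,n): return np.array([CX,CY,85+DZ])+u*U+v*V+n*N
R0=np.stack([V,U,-N],1)
def face(a): # tool turned by a deg about the outward normal
    return Ro.from_rotvec(N*np.radians(a)).as_matrix()@R0
def plan(p,R,s=None):
    s=s or env.state(); R1=Ro.from_euler('xyz',s["ee_rot"],degrees=True).as_matrix()
    rv=Ro.from_matrix(R@R1.T).as_rotvec(); dp=np.array(p)-s["ee_pos"]
    n=int(max(np.ceil(np.degrees(np.linalg.norm(rv))/8.3),np.ceil(np.linalg.norm(dp)/48),1))
    print("at",s["ee_pos"].round(1),"->",np.round(p,1),"rows",n,"row:",(rv/(np.pi/2)/n).round(4).tolist(),(dp/200/n).round(4).tolist())
E
python3 -c "
from h import *
plan(fp(45.5,0,28+150),face(0))"
```

```text
at [ 208.4 -535.9  214. ] -> [ 527.2 -215.6  256.9] rows 11 row: [-0.0189, -0.0331, 0.0762] [0.1449, 0.1456, 0.0195]
```

>>> {"fn": "send_rows", "kwargs": {
  "targets": [
    [[-0.0189, -0.0331, 0.0762, 0.1449, 0.1456, 0.0195, 1], [-0.0189, -0.0331, 0.0762, 0.1449, 0.1456, 0.0195, 1], [-0.0189, -0.0331, 0.0762, 0.1449, 0.1456, 0.0195, 1], [-0.0189, -0.0331, 0.0762, 0.1449, 0.1456, 0.0195, 1], [-0.0189, -0.0331, 0.0762, 0.1449, 0.1456, 0.0195, 1], [-0.0189, -0.0331, 0.0762, 0.1449, 0.1456, 0.0195, 1], [-0.0189, -0.0331, 0.0762, 0.1449, 0.1456, 0.0195, 1], [-0.0189, -0.0331, 0.0762, 0.1449, 0.1456, 0.0195, 1], [-0.0189, -0.0331, 0.0762, 0.1449, 0.1456, 0.0195, 1], [-0.0189, -0.0331, 0.0762, 0.1449, 0.1456, 0.0195, 1], [-0.0189, -0.0331, 0.0762, 0.1449, 0.1456, 0.0195, 1], [0, 0, 0, 0, 0, 0, 1]]
  ]
}}

```text
time_s: 2.65
ee_pos: [528.3, -213.1, 256.7]
ee_rot: [145.0, -0.1, 99.6]
force: [0.2, -0.8, 0.1]
gripper_width: 0.5
gripper_force: 0.0
```

```bash
cat > w.py <<'E'
from h import *
np.set_printoptions(precision=1,suppress=True)
plan(fp(45.5,0,28+150),face(0))
C=cam("wrist"); I,D=optics.grab_frame("wrist"); cv2.imwrite(sys.argv[1],I[...,::-1]); np.savez("wrist.npz",I=I,D=D)
def loc(p): d=np.array(p)-[CX,CY,85+DZ]; return np.array([d@U,d@V,d@N])
for o in ("plate_ridge","tab_lug","tab_pivot","lever_knob","frame_seat","plate"):
    for q in optics.place_of("wrist",o)[:1]:
        u,v=q["at"]; p=world(C,D[int(v)%420,int(u)%560],u,v); print(o,round(q["conf"],2),np.array(q["at"]),p,"uvn",loc(p))
h=cv2.cvtColor(I,cv2.COLOR_RGB2HSV)
sat=(h[...,1]>150)&(h[...,2]>60)
for nm,m in (("blue",(h[...,0]>100)&(h[...,0]<130)),("orange",(h[...,0]>7)&(h[...,0]<18)),("red",(h[...,0]<5)|(h[...,0]>175))):
    P=cloud(C,D,m&sat); L=(P-[CX,CY,85+DZ])@np.stack([U,V,N],1)
    k=(abs(L[:,0])<110)&(abs(L[:,1])<120)&(L[:,2]>5); L=L[k]
    if len(L)>20: print(nm,len(L),"uvn 2%",np.percentile(L,2,0),"50%",np.median(L,0),"98%",np.percentile(L,98,0))
    if nm=="blue" and len(L)>50: t=L[L[:,2]>36]; print(cv2.minAreaRect(t[:,:2].astype(np.float32)))
E
python3 w.py pics/w1.png
```

```text
at [ 528.3 -213.1  256.7] -> [ 527.2 -215.6  256.9] rows 1 row: [-0.0006, -0.0001, -0.0028] [-0.0051, -0.0124, 0.0011]
plate_ridge 0.63 [279.6 206.6] [ 607.1 -204.5  142.4] uvn [45.8 -2.  38. ]
tab_pivot 0.6 [232.5 123. ] [ 570.  -127.6   91.8] uvn [-3.  79.9 10.4]
lever_knob 0.95 [167.7 211.6] [ 504.4 -217.1  117.1] uvn [-53.4   2.1  76.6]
plate 0.55 [263.2 199.2] [ 611.5 -203.3  103.9] uvn [27.5 -1.5  3.8]
blue 1288 uvn 2% [ 36.3 -34.2   5.6] 50% [45.7 12.  37.4] 98% [54.  47.3 40.6]
((45.74129867553711, -1.83502197265625), (9.279483795166016, 92.66334533691406), 0.0455053336918354)
orange 1199 uvn 2% [-1.  24.4 34.7] 50% [ 37.8  25.3 282.4] 98% [ 70.5  56.7 286. ]
red 795 uvn 2% [-65.2 -12.8  58.4] 50% [-51.1   0.1  72.9] 98% [-41.   10.6  76.4]
```

View pics/w1.png

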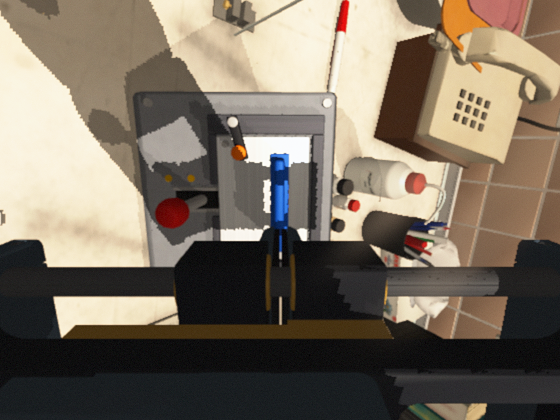

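The wrist view puts the ridge at (280,190), the tab pin at (232,122), the orange lug at (239,153) and the knob at (172,212). These agree with the console model to about 2 mm. Now the lug itself.

Run:
```python
from h import *
np.set_printoptions(precision=1,suppress=True)
z=np.load("wrist.npz");I=z["I"];D=z["D"];C=cam("wrist")
h=cv2.cvtColor(I,cv2.COLOR_RGB2HSV); m=np.zeros(D.shape,bool); m[135:170,225:255]=1
m&=(h[...,1]>150)&(h[...,2]>60)&(h[...,0]>3)&(h[...,0]<22)
P=cloud(C,D,m);L=(P-[CX,CY,85])@np.stack([U,V,N],1);print(len(L),np.percentile(L,[3,50,97],axis=0)); t=L[L[:,2]>33];print(len(t),t.mean(0),t.min(0),t.max(0))
plan(fp(-28,30,60),face(-45)); plan(fp(-28,30,18),face(-45))
```

```text
186 [[-2.5 41.9 11.5]
 [ 4.1 48.5 37. ]
 [10.6 54.2 38.4]]
173 [ 4.4 48.1 37. ] [-3.2 41.6 33.2] [11.2 54.3 38.9]
at [ 526.8 -216.4  257. ] -> [ 529.8 -184.8  118.1] rows 6 row: [0.0472, 0.0076, -0.0681] [0.0025, 0.0263, -0.1158]
at [ 526.8 -216.4  257. ] -> [ 553.5 -180.9   83.7] rows 6 row: [0.0472, 0.0076, -0.0681] [0.0223, 0.0296, -0.1444]
```

Run:
```python
from h import *
plan(fp(-19.8,26.9,60),face(-45))
print("down",(fp(0,0,-42)/200-fp(0,0,0)/200).round(4), "push 49mm/10 rows", ((U+V)/2**.5*4.9/200).round(4), (N*50/200).round(4))
```

```text
at [ 526.8 -216.4  257. ] -> [ 536.9 -186.7  122.8] rows 6 row: [0.0472, 0.0076, -0.0681] [0.0084, 0.0247, -0.1119]
down [ 0.1189  0.0195 -0.172 ] push 49mm/10 rows [0.0112 0.0194 0.0099] [-0.1415 -0.0232  0.2048]
```

>>> {"fn": "send_rows", "kwargs": {
  "targets": [
    [[0.0472, 0.0076, -0.0681, 0.0084, 0.0247, -0.1119, 1], [0.0472, 0.0076, -0.0681, 0.0084, 0.0247, -0.1119, 1], [0.0472, 0.0076, -0.0681, 0.0084, 0.0247, -0.1119, 1], [0.0472, 0.0076, -0.0681, 0.0084, 0.0247, -0.1119, 1], [0.0472, 0.0076, -0.0681, 0.0084, 0.0247, -0.1119, 1], [0.0472, 0.0076, -0.0681, 0.0084, 0.0247, -0.1119, 1], [0, 0, 0, 0, 0, 0, 1], [0, 0, 0, 0.0595, 0.0098, -0.086, 1], [0, 0, 0, 0.0595, 0.0098, -0.086, 1], [0, 0, 0, 0, 0, 0, 1], [0, 0, 0, 0, 0, 0, 1]]
  ]
}}

```text
time_s: 4.1
ee_pos: [561.3, -182.6, 89.2]
ee_rot: [153.5, -23.9, 60.2]
force: [0.0, 0.6, 0.7]
gripper_width: 0.5
gripper_force: 0.0
```

>>> {"fn": "send_rows", "kwargs": {
  "targets": [
    [[0, 0, 0, 0.0112, 0.0194, 0.0099, 1], [0, 0, 0, 0.0112, 0.0194, 0.0099, 1], [0, 0, 0, 0.0112, 0.0194, 0.0099, 1], [0, 0, 0, 0.0112, 0.0194, 0.0099, 1], [0, 0, 0, 0.0112, 0.0194, 0.0099, 1], [0, 0, 0, 0.0112, 0.0194, 0.0099, 1], [0, 0, 0, 0.0112, 0.0194, 0.0099, 1], [0, 0, 0, 0.0112, 0.0194, 0.0099, 1], [0, 0, 0, 0.0112, 0.0194, 0.0099, 1], [0, 0, 0, 0.0112, 0.0194, 0.0099, 1], [0, 0, 0, 0, 0, 0, 1], [0, 0, 0, 0, 0, 0, 1]]
  ]
}}

```text
time_s: 5.3
ee_pos: [582.0, -141.7, 106.8]
ee_rot: [153.8, -24.0, 60.1]
force: [-2.7, 0.0, -2.1]
gripper_width: 0.5
gripper_force: 1.2
```

Run:
```python
from h import *
s=env.state(); d=s["ee_pos"]-[CX,CY,85]; print(s["force"],d@U,d@V,d@N)
plan(fp(45.5,-1.5,178),face(0))
```

```text
[-2.72108946  0.00973652 -2.13788636] 13.468064641973225 64.06570885773071 17.18058935340596
at [ 582.  -141.7  106.8] -> [ 527.5 -217.1  256.9] rows 6 row: [-0.0473, -0.0081, 0.068] [-0.0455, -0.0628, 0.1251]
```

>>> {"fn": "send_rows", "kwargs": {
  "targets": [
    [[0, 0, 0, -0.0224, -0.0388, -0.0198, 1], [0, 0, 0, -0.1415, -0.0232, 0.2048, 1], [-0.0473, -0.0081, 0.068, 0, -0.02, 0.07, -1], [-0.0473, -0.0081, 0.068, 0, -0.02, 0.07, -1], [-0.0473, -0.0081, 0.068, 0, -0.05, 0.07, -1], [-0.0473, -0.0081, 0.068, 0, -0.07, 0.07, -1], [-0.0473, -0.0081, 0.068, 0, -0.08, 0.1, -1], [-0.0473, -0.0081, 0.068, -0.05, -0.08, 0.1, -1], [0, 0, 0, 0, 0, 0, -1], [0, 0, 0, 0, 0, 0, -1], [0, 0, 0, 0, 0, 0, -1]]
  ]
}}

```text
time_s: 6.4
ee_pos: [540.2, -218.4, 239.6]
ee_rot: [144.9, -0.2, 99.3]
force: [-0.3, 0.6, -1.2]
gripper_width: 69.4
gripper_force: 0.0
```

```bash
python3 w.py pics/w2.png
python3 - <<'E'
from h import *
s=env.state()
plan(fp(45.7,-1.5,80),face(0)); 
import numpy as np
z=np.load("wrist.npz");I=z["I"]
a=I[60:260,100:400];cv2.imwrite("pics/w2c.png",cv2.resize(a[...,::-1],None,fx=2.6,fy=2.6))
E
```

```text
at [ 540.2 -218.4  239.6] -> [ 527.2 -215.6  256.9] rows 1 row: [-0.0022, 0.0012, 0.0003] [-0.0647, 0.0141, 0.0865]
plate_ridge 0.9 [278.6 201.3] [ 605.4 -202.2  141.6] uvn [44.3  0.5 38. ]
tab_lug 0.64 [259.6 111.6] [ 580.2 -124.7  130.5] uvn [27.9 81.1 36. ]
tab_pivot 0.58 [229.5 115.5] [ 569.5 -128.5   93.8] uvn [-2.4 79.1 12.4]
lever_knob 0.71 [163.  212.1] [ 507.1 -218.8  118.8] uvn [-50.4   0.1  76.5]
plate 0.9 [261.6 197.3] [ 610.8 -204.4  103.3] uvn [26.5 -2.5  3.8]
blue 1756 uvn 2% [ 36.4 -47.7   5.5] 50% [45.5  2.6 37.4] 98% [54.  47.1 40.1]
((45.7557258605957, -2.3553199768066406), (93.34440612792969, 9.76417064666748), 89.6762924194336)
orange 1654 uvn 2% [ 7.8 17.3 34.8] 50% [ 69.2  18.4 261.5] 98% [102.8  87.  265.8]
red 941 uvn 2% [-65.3 -12.7  58.5] 50% [-50.8   0.   72.7] 98% [-41.   10.6  76.3]
at [ 540.7 -219.3  240.6] -> [ 583.1 -207.9  176.7] rows 2 row: [-0.0004, 0.0011, -0.0] [0.1061, 0.0283, -0.1596]
```

View pics/w2c.png

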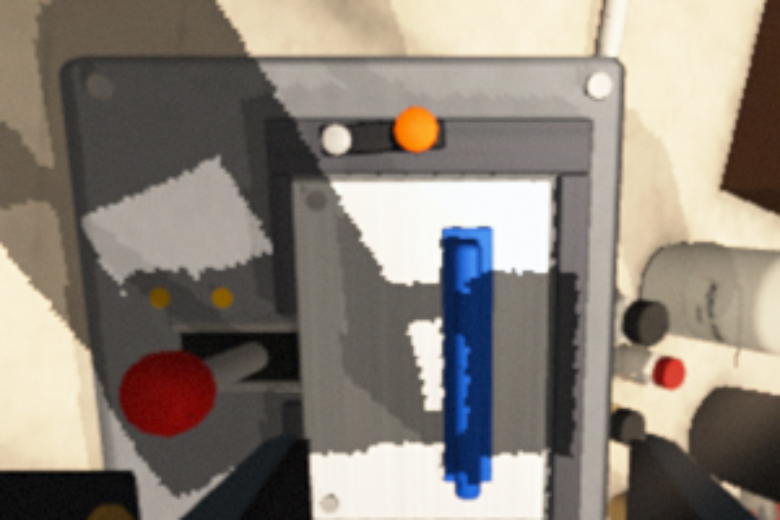

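The tab now points up the slope along the rail, with the pin at (335,138) and the lug at (416,130) in the crop, so it's clear. Next I'll grip the ridge.

>>> {"fn": "send_rows", "kwargs": {
  "targets": [
    [[-0.0004, 0.0011, 0, 0.1061, 0.0283, -0.1596, -0.2], [-0.0004, 0.0011, 0, 0.1061, 0.0283, -0.1596, -0.2], [0, 0, 0, 0, 0, 0, -0.2], [0, 0, 0, 0, 0, 0, -0.2], [0, 0, 0, 0.0467, 0.0077, -0.0676, -0.2], [0, 0, 0, 0.0467, 0.0077, -0.0676, -0.2], [0, 0, 0, 0.0467, 0.0077, -0.0676, -0.2], [0, 0, 0, 0.0467, 0.0077, -0.0676, -0.2], [0, 0, 0, 0, 0, 0, -0.2], [0, 0, 0, 0, 0, 0, -0.2], [0, 0, 0, 0, 0, 0, -0.2]]
  ],
  "grip_force": 25
}}

```text
time_s: 7.85
ee_pos: [620.6, -202.7, 124.3]
ee_rot: [144.9, 0.1, 99.3]
force: [0.1, -0.0, 0.0]
gripper_width: 54.9
gripper_force: 0.0
```

Run:
```python
from h import *
s=env.state(); d=s["ee_pos"]-[CX,CY,85]; print(s["force"],s["gripper_width"],d@U,d@V,d@N); plan(fp(45.7,-1,14),face(0)) 
# tray from stored top frame
z=np.load("top.npz");I=z["I"];D=z["D"];C=cam("top")
m=np.zeros(D.shape,bool);m[205:295,175:280]=1
g=I.max(2);q=(m&(g<60)).astype(np.uint8)
n,l,st,_=cv2.connectedComponentsWithStats(q);k=1+np.argmax(st[1:,4])
P=cloud(C,D,l==k);print("floor",len(P),np.median(P[:,2]),cv2.minAreaRect(P[:,:2].astype(np.float32)))
```

```text
[ 0.1037746  -0.02935258  0.04071413] 54.91783875233222 46.57886795575069 -2.3364239435027905 15.322017847269212
at [ 620.6 -202.7  124.3] -> [ 620.4 -201.3  122.7] rows 1 row: [0.001, 0.0014, 0.0005] [-0.0009, 0.0066, -0.0079]
floor 4120 7.450425673744121 ((467.22637939453125, 164.67984008789062), (155.1549530029297, 200.97525024414062), 13.190917015075684)
```

>>> {"fn": "send_rows", "kwargs": {
  "targets": [
    [[0, 0, 0, 0, 0, 0, 1], [0, 0, 0, 0, 0, 0, 1], [0, 0, 0, 0, 0, 0, 1], [0, 0, 0, 0, 0, 0, 1], [0, 0, 0, 0, 0, 0, 1], [0, 0, 0, 0, 0, 0, 1], [0, 0, 0, -0.0283, -0.0046, 0.041, 1], [0, 0, 0, -0.0283, -0.0046, 0.041, 1], [0, 0, 0, -0.0283, -0.0046, 0.041, 1], [0, 0, 0, 0, 0, 0, 1]]
  ],
  "grip_force": 25
}}

```text
time_s: 8.85
ee_pos: [603.0, -205.4, 149.3]
ee_rot: [144.9, 0.1, 99.3]
force: [0.8, 0.2, -2.1]
gripper_width: 9.9
gripper_force: 25.0
```

Run:
```python
from h import *
np.set_printoptions(precision=0,suppress=True)
z=np.load("top.npz");D=z["D"];C=cam("top")
for u,v in ((195,200),(195,207),(283,200),(283,208),(240,192),(150,200)): print(u,v,world(C,D[v,u],u,v))
P=cloud(C,D,np.ones(D.shape,bool)); k=(P[:,0]>450)&(P[:,0]<640)&(P[:,1]>-50)&(P[:,1]<300)&(P[:,2]>30)
Q=P[k];print(len(Q)); 
for a in range(0,len(Q),max(1,len(Q)//12)): print(Q[a])
R=Ro.from_euler('xyz',[180,0,103.2],degrees=True).as_matrix()
y=R[:,1]; tin=np.array([468,165,0]); off=18-15
p=tin+y*off+[0,0,60]; s=env.state(); s=dict(s); s["ee_pos"]=np.array(s["ee_pos"])
plan(p,R,s); s["ee_pos"][2]=260; s["ee_pos"][0]=560; plan(p+[0,0,120],R,s)
```

```text
195 200 [600. 250.  27.]
195 207 [582. 253.   9.]
283 200 [603.  14.  20.]
283 208 [582.  13.   7.]
240 192 [625. 132.  -1.]
150 200 [579. 297. 296.]
786
[640. 195. 106.]
[633. 188.  98.]
[633. 154.  61.]
[598. 233. 324.]
[596. 227. 325.]
[598.  96. 324.]
[596.  59. 325.]
[594. 234. 245.]
[595. 214. 220.]
[594. 224. 193.]
[594. 221. 167.]
[594. 184. 146.]
[575. 282. 288.]
at [ 603. -205.  149.] -> [471. 166.  60.] rows 9 row: [-0.0083, 0.0426, 0.0047] [-0.0734, 0.2062, -0.0496]
at [ 560. -205.  260.] -> [471. 166. 180.] rows 9 row: [-0.0083, 0.0426, 0.0047] [-0.0495, 0.2062, -0.0444]
```

>>> {"fn": "send_rows", "kwargs": {
  "targets": [
    [[0, 0, 0, -0.09, 0, 0.11, 1], [0, 0, 0, -0.1, 0, 0.11, 1], [0, 0, 0, -0.11, 0, 0.11, 1], [0, 0, 0, -0.11, 0, 0.11, 1], [0, 0, 0, -0.105, 0, 0.11, 1], [-0.0075, 0.0383, 0.0042, -0.0145, 0.15, -0.03, 1], [-0.0075, 0.0383, 0.0042, -0.0145, 0.186, -0.04, 1], [-0.0075, 0.0383, 0.0042, -0.0145, 0.186, -0.04, 1], [-0.0075, 0.0383, 0.0042, -0.0145, 0.186, -0.04, 1], [-0.0075, 0.0383, 0.0042, -0.0145, 0.186, -0.04, 1]]
  ]
}}

```text
time_s: 9.85
ee_pos: [485.1, -24.9, 219.8]
ee_rot: [162.6, 0.3, 101.2]
force: [1.9, -0.2, -2.4]
gripper_width: 9.9
gripper_force: 25.0
```

>>> {"fn": "send_rows", "kwargs": {
  "targets": [
    [[-0.0075, 0.0383, 0.0042, -0.0145, 0.186, -0.04, 1], [-0.0075, 0.0383, 0.0042, -0.0145, 0.186, -0.04, 1], [-0.0075, 0.0383, 0.0042, -0.0145, 0.186, -0.04, 1], [-0.0075, 0.0383, 0.0042, -0.0145, 0.186, -0.04, 1], [-0.0075, 0.0383, 0.0042, -0.0145, 0.186, -0.04, 1], [0, 0, 0, 0, 0, 0, 1], [0, 0, 0, 0, 0, 0, 1], [0, 0, 0, 0, 0, 0, 1]]
  ]
}}

```text
time_s: 10.65
ee_pos: [471.2, 159.1, 179.8]
ee_rot: [-179.9, -0.0, 103.1]
force: [0.5, 0.3, -2.0]
gripper_width: 9.7
gripper_force: 25.0
```

Run:
```python
from h import *
np.set_printoptions(precision=1,suppress=True)
s=env.state(); print(s["force"],s["gripper_width"],s["ee_rot"])
R=Ro.from_euler('xyz',[180,0,103.2],degrees=True).as_matrix()
plan([471,166,60],R)
for n in ("top","wrist"):
    C=cam(n);I,D=optics.grab_frame(n);cv2.imwrite(f"pics/c_{n}.png",I[...,::-1])
    for q in optics.silhouettes(n,"plate")[:1]:
        P=cloud(C,D,q["mask"]); print(n,q["conf"],len(P),np.percentile(P,[5,50,95],axis=0))
    for q in optics.silhouettes(n,"tray")[:1]:
        P=cloud(C,D,q["mask"]); P=P[P[:,2]<40]; print("tray",q["conf"],len(P),cv2.minAreaRect(P[:,:2].astype(np.float32)))
```

```text
[ 0.5  0.3 -2. ] 9.682464264160643 [-179.9   -0.   103.1]
at [471.2 159.1 179.8] -> [471 166  60] rows 3 row: [-0.0001, -0.0003, 0.0002] [-0.0003, 0.0115, -0.1996]
top 0.67 638 [[420.9  88.  168.3]
 [463.6 107.  171.7]
 [505.3 127.  177.9]]
tray 0.85 1573 ((466.5137023925781, 164.43350219726562), (176.4700164794922, 216.17164611816406), 13.300602912902832)
wrist 0.97 19275 [[402.5 156.3 168.8]
 [447.2 192.4 170. ]
 [489.1 221.8 204.6]]
tray 0.57 9676 ((465.69635009765625, 187.46514892578125), (169.5426025390625, 163.89857482910156), 13.027413368225098)
```

View pics/c_wrist.png

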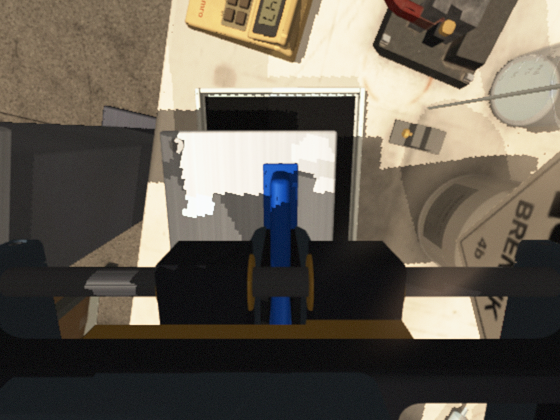

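The wrist view shows the plate held level with its ridge up, centred over the tray about (280,170). Lowering it now.

>>> {"fn": "send_rows", "kwargs": {
  "targets": [
    [[0, 0, 0, 0, 0.008, -0.19, 1], [0, 0, 0, 0, 0.008, -0.19, 1], [0, 0, 0, 0, 0.008, -0.19, 1], [0, 0, 0, 0, 0, -0.13, 1], [0, 0, 0, 0, 0, -0.05, 1], [0, 0, 0, 0, 0, 0, 1], [0, 0, 0, 0, 0, 0, 1], [0, 0, 0, 0, 0, 0, 1]]
  ]
}}

```text
time_s: 11.75
ee_pos: [472.8, 165.0, 31.3]
ee_rot: [179.9, -0.1, 103.2]
force: [-0.0, -0.0, -3.6]
gripper_width: 9.6
gripper_force: 25.0
```

>>> {"fn": "send_rows", "kwargs": {
  "targets": [
    [[0, 0, 0, 0, 0, -0.01, 1], [0, 0, 0, 0, 0, -0.01, 1], [0, 0, 0, 0, 0, 0, 1], [0, 0, 0, 0, 0, 0, 1], [0, 0, 0, 0, 0, 0, 1]]
  ]
}}

```text
time_s: 12.25
ee_pos: [471.5, 164.7, 25.7]
ee_rot: [-179.9, -0.1, 103.2]
force: [-0.1, 0.3, -2.3]
gripper_width: 9.9
gripper_force: 25.0
```

>>> {"fn": "send_rows", "kwargs": {
  "targets": [
    [[0, 0, 0, 0, 0, -0.01, 1], [0, 0, 0, 0, 0, -0.01, 1], [0, 0, 0, 0, 0, 0, 1], [0, 0, 0, 0, 0, 0, 1]]
  ]
}}

```text
time_s: 12.65
ee_pos: [471.4, 164.6, 21.5]
ee_rot: [-179.9, -0.1, 103.2]
force: [-0.4, -0.3, -2.5]
gripper_width: 9.8
gripper_force: 25.0
```

>>> {"fn": "send_rows", "kwargs": {
  "targets": [
    [[0, 0, 0, 0, 0, -0.005, 1], [0, 0, 0, 0, 0, -0.005, 1], [0, 0, 0, 0, 0, 0, 1], [0, 0, 0, 0, 0, 0, 1]]
  ]
}}

```text
time_s: 13.05
ee_pos: [471.6, 164.7, 20.7]
ee_rot: [-179.9, -0.1, 103.2]
force: [-2.1, -0.0, 5.1]
gripper_width: 10.0
gripper_force: 25.0
```

>>> {"fn": "send_rows", "kwargs": {
  "targets": [
    [[0, 0, 0, 0, 0, 0.003, -0.2], [0, 0, 0, 0, 0, 0, -0.2], [0, 0, 0, 0, 0, 0, -0.2], [0, 0, 0, 0, 0, 0, -0.2], [0, 0, 0, 0, 0, 0, -0.2], [0, 0, 0, 0, 0, 0, -0.2], [0, 0, 0, 0, 0, 0.1, -0.2], [0, 0, 0, 0, 0, 0.2, -0.2], [0, 0, 0, 0, 0, 0.2, -0.2], [0, 0, 0, 0, 0, 0.2, -0.2], [0, 0, 0, 0, 0, 0.2, 1], [0, 0, 0, 0, 0, 0, 1]]
  ]
}}

```text
time_s: 14.25
ee_pos: [474.7, 165.7, 205.9]
ee_rot: [179.4, -0.1, 103.2]
force: [1.0, -0.3, -0.3]
gripper_width: 41.8
gripper_force: 0.0
```

Run:
```python
from h import *
np.set_printoptions(precision=1,suppress=True)
n="wrist";C=cam(n);I,D=optics.grab_frame(n);cv2.imwrite("pics/d.png",I[...,::-1])
for q in optics.silhouettes(n,"plate")[:1]:
    P=cloud(C,D,q["mask"]); t=P[P[:,2]<20]; A=np.c_[t[:,:2],np.ones(len(t))]; print(len(t),np.linalg.lstsq(A,t[:,2],rcond=None)[0].round(3),np.percentile(P,[5,50,95],axis=0))
# lever push: knob near (u -51,v 0)
plan(fp(-95,0,125),face(0)); plan(fp(-95,0,52),face(0))
```

```text
8586 [0. 0. 8.] [[406.7 105.2   9.2]
 [456.  168.2  10.6]
 [501.4 222.4  44.9]]
at [471.6 164.7 200.9] -> [ 443.6 -229.3  132.9] rows 9 row: [0.0083, -0.0424, -0.0047] [-0.0155, -0.2189, -0.0377]
at [471.6 164.7 200.9] -> [ 485.  -222.5   73.1] rows 9 row: [0.0083, -0.0424, -0.0047] [0.0074, -0.2151, -0.071]
```

View pics/d.png

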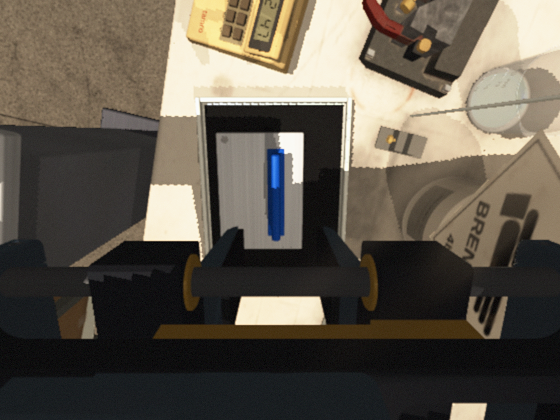

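The plate lies flat in the tray with its ridge up and is let go, at about (260,190). Next is the lever.

>>> {"fn": "send_rows", "kwargs": {
  "targets": [
    [[0.0083, -0.0424, -0.0047, -0.0155, -0.2189, -0.0377, 1], [0.0083, -0.0424, -0.0047, -0.0155, -0.2189, -0.0377, 1], [0.0083, -0.0424, -0.0047, -0.0155, -0.2189, -0.0377, 1], [0.0083, -0.0424, -0.0047, -0.0155, -0.2189, -0.0377, 1], [0.0083, -0.0424, -0.0047, -0.0155, -0.2189, -0.0377, 1], [0.0083, -0.0424, -0.0047, -0.0155, -0.2189, -0.0377, 1], [0.0083, -0.0424, -0.0047, -0.0155, -0.2189, -0.0377, 1], [0.0083, -0.0424, -0.0047, -0.0155, -0.2189, -0.0377, 1], [0.0083, -0.0424, -0.0047, -0.0155, -0.2189, -0.0377, 1], [0, 0, 0, 0, 0, 0, 1], [0, 0, 0, 0, 0, 0, 1]]
  ]
}}

```text
time_s: 15.45
ee_pos: [446.2, -182.7, 136.7]
ee_rot: [149.4, -0.8, 100.0]
force: [0.7, 0.3, -0.2]
gripper_width: 0.5
gripper_force: 0.0
```

```bash
python3 w.py pics/e.png | grep -E "knob|red|^at"; python3 -c "
from h import *
plan(fp(-95,-1,42),face(0))"
```

```text
at [ 446.2 -182.7  136.7] -> [ 527.2 -215.6  256.9] rows 4 row: [-0.0001, -0.0123, -0.002] [0.1013, -0.041, 0.1502]
at [ 448.  -181.7  138.8] -> [ 490.8 -222.6   64.9] rows 2 row: [0.001, -0.0233, -0.0055] [0.107, -0.102, -0.1848]
```

>>> {"fn": "send_rows", "kwargs": {
  "targets": [
    [[0.001, -0.0233, -0.0055, -0.0107, -0.122, -0.015, 1], [0.001, -0.0233, -0.0055, -0.0107, -0.122, -0.015, 1], [0, 0, 0, 0.0587, 0.0097, -0.085, 1], [0, 0, 0, 0.0587, 0.0097, -0.085, 1], [0, 0, 0, 0.0587, 0.0097, -0.085, 1], [0, 0, 0, 0.0587, 0.0097, -0.085, 1], [0, 0, 0, 0, 0, 0, 1], [0, 0, 0, 0, 0, 0, 1]]
  ]
}}

```text
time_s: 16.6
ee_pos: [490.5, -223.3, 64.7]
ee_rot: [145.0, -0.0, 99.3]
force: [0.5, 0.1, -0.4]
gripper_width: 0.1
gripper_force: 0.0
```

```bash
python3 w.py pics/e.png | grep -E "knob|red|^at"; python3 -c "
from h import *
s=env.state(); d=s['ee_pos']-[CX,CY,85]; print(s['force'],d@U,d@V,d@N)
plan(fp(-80,-1,42),face(0))"
```

```text
at [ 490.5 -223.3   64.7] -> [ 527.2 -215.6  256.9] rows 5 row: [-0.0001, -0.0001, 0.0001] [0.0368, 0.0077, 0.1922]
red 64 uvn 2% [-70.3   4.4  57.4] 50% [-47.5   8.8  66.3] 98% [-44.1  35.2 140.7]
[-0.00880027 -0.09956812  0.41365956] -95.38845692518865 -2.559135276653517 42.74829523078622
at [ 490.3 -224.2   65.3] -> [ 502.9 -220.6   73.5] rows 1 row: [0.0003, 0.0004, 0.0016] [0.063, 0.0182, 0.0411]
```

Push 76 mm up the slope.

>>> {"fn": "send_rows", "kwargs": {
  "targets": [
    [[0, 0, 0, 0.0323, 0.0063, 0.0229, 1], [0, 0, 0, 0.0323, 0.0063, 0.0229, 1], [0, 0, 0, 0.0323, 0.0063, 0.0229, 1], [0, 0, 0, 0.0323, 0.0053, 0.0229, 1], [0, 0, 0, 0.0323, 0.0053, 0.0229, 1], [0, 0, 0, 0.0323, 0.0053, 0.0229, 1], [0, 0, 0, 0.0323, 0.0053, 0.0229, 1], [0, 0, 0, 0, 0, 0, 1]]
  ]
}}

```text
time_s: 17.75
ee_pos: [536.0, -215.9, 97.4]
ee_rot: [145.0, 0.0, 99.2]
force: [0.2, -0.3, 0.1]
gripper_width: 0.3
gripper_force: 0.0
```

>>> {"fn": "send_rows", "kwargs": {
  "targets": [
    [[0, 0, 0, 0.0242, 0.004, 0.0172, 1], [0, 0, 0, 0.0242, 0.004, 0.0172, 1], [0, 0, 0, 0.0242, 0.004, 0.0172, 1], [0, 0, 0, 0, 0, 0, 1]]
  ]
}}

```text
time_s: 18.15
ee_pos: [549.8, -213.0, 106.3]
ee_rot: [145.1, -0.1, 99.2]
force: [-1.8, -0.3, -3.4]
gripper_width: 0.6
gripper_force: 1.8
```

```bash
python3 -c "
from h import *
s=env.state(); d=s['ee_pos']-[CX,CY,85]; print(s['force'],d@U,d@V,d@N)"
```

```text
[-1.81369031 -0.27091825 -3.37208151] -22.29483690565873 -1.1530221129581237 41.645665016417674
```

>>> {"fn": "send_rows", "kwargs": {
  "targets": [
    [[0, 0, 0, 0.0202, 0.0033, 0.0143, 1], [0, 0, 0, 0.0202, 0.0033, 0.0143, 1], [0, 0, 0, 0, 0, 0, 1], [0, 0, 0, 0, 0, 0, 1]]
  ]
}}

```text
time_s: 18.55
ee_pos: [559.1, -212.3, 113.8]
ee_rot: [144.9, 0.0, 99.2]
force: [-0.3, 0.9, -0.1]
gripper_width: 0.3
gripper_force: 0.0
```

>>> {"fn": "send_rows", "kwargs": {
  "targets": [
    [[0, 0, 0, 0.0202, 0.0033, 0.0143, 1], [0, 0, 0, 0.0202, 0.0033, 0.0143, 1], [0, 0, 0, 0, 0, 0, 1], [0, 0, 0, 0, 0, 0, 1]]
  ]
}}

```text
time_s: 18.95
ee_pos: [564.3, -210.9, 116.9]
ee_rot: [145.2, -0.0, 99.2]
force: [-8.3, -2.6, -1.8]
gripper_width: 0.5
gripper_force: 4.0
```

```bash
python3 -c "
from h import *
s=env.state(); d=s['ee_pos']-[CX,CY,85]; print(s['force'],d@U,d@V,d@N)"; python3 w.py pics/e.png | grep -E "knob|red"
```

```text
[-8.25347602 -2.57153817 -1.80639697] -4.160530300226457 -1.397975904034307 41.895704237769735
red 119 uvn 2% [11.1  8.7 43.7] 50% [17.6 10.6 49.2] 98% [25.3 11.4 53.8]
```

View pics/e.png

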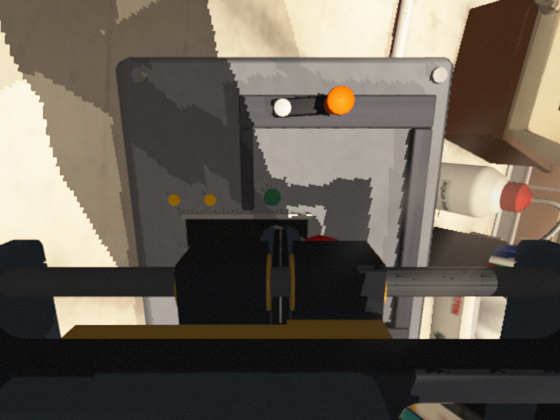

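The knob is at u≈18 mm, which is the 0.50 rad stop. I'll back off and confirm.

>>> {"fn": "send_rows", "kwargs": {
  "targets": [
    [[0, 0, 0, -0.08, -0.013, -0.057, 1], [0, 0, 0, -0.12, -0.02, -0.086, 1], [0, 0, 0, -0.08, -0.013, 0.12, 1], [0, 0, 0, -0.12, -0.02, 0.17, 1], [0, 0, 0, -0.12, -0.02, 0.17, 1], [0, 0, 0, 0, 0, 0.1, 1], [0, 0, 0, 0, 0, 0, 1], [0, 0, 0, 0, 0, 0, 1], [0, 0, 0, 0, 0, 0, 1]]
  ]
}}

```text
time_s: 20.2
ee_pos: [462.0, -227.3, 200.4]
ee_rot: [145.1, -0.1, 99.2]
force: [-0.1, 0.2, 0.1]
gripper_width: 0.3
gripper_force: 0.0
```

```bash
python3 w.py pics/f.png | grep -E "lug|pivot|knob|red"
python3 - <<'E'
from h import *
C=cam("top");I,D=optics.grab_frame("top")
for n in ("spanner","plate","timer","pen"):
    for q in optics.silhouettes("top",n)[:1]: print(n,q["conf"],np.median(cloud(C,D,q["mask"]),0).round(1))
E
```

```text
tab_pivot 0.84 [319.3 114.5] [ 569.1 -123.5   93.3] uvn [-2.3 84.1 11.7]
lever_knob 0.56 [345.8 212.3] [ 567.7 -211.6  149.6] uvn [17.2 -2.6 66.8]
red 765 uvn 2% [  5.8 -12.6  47. ] 50% [17.2  0.  60.8] 98% [31.7 10.3 65.7]
spanner 0.57 [ 598.3 -199.9   92.4]
plate 0.78 [452.  161.4  12.6]
timer 0.68 [401.  350.1  28.7]
pen 0.81 [770.8  29.5  15.1]
```

View pics/f.png

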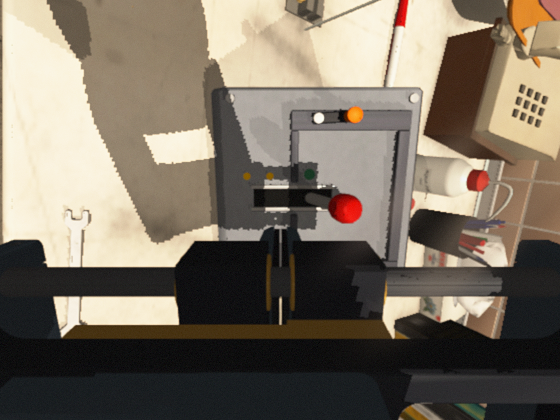

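The lever rests in float, with the knob at (345,208) leaning up the slope by the green mark. The tab is still aside (lug at (355,115)), the spanner at (75,265) is undisturbed, and the arm is clear.

```bash
python3 -c "
from workcell import env
print(env.job_done())"
```

```text
the job is handed in; nothing more can be done
None
```

The job is handed in: the last pictures showed the tab swung clear, the plate flat in the tray with its ridge up, and the lever in the float notch; the simulator returned no verdict.

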